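Index the parts carousel to the orange bin and latch it

ROBOT

A 7-joint arm with a two-finger parallel gripper is mounted at the origin on the work surface. World frame = base frame: x ahead of the robot, y to its left, z up, the work surface at z = 0. Lengths are in m, angles in rad, forces in N, time in s.
With the tool pointing down it reaches from about 0.425 to 0.825 m from the base axis. Payload 3.6 kg.
Tool frame: the origin (TCP) lies on the centre line of the jaws, within the pads' length; the fingertips stand 22 mm ahead of it and the grasp point (between the pads) lies 3 mm ahead of it; z points along the fingers, y is the line along which they close (so a half turn about z gives the same grasp; the last joint's range is limited). The gripper opens to 93 mm and grips with 3 to 60 N. Pads are 15 mm wide; open, the fingers measure 128 mm over their backs; the gripper's body (75 mm by 188 mm) begins 65 mm behind the grasp point.
Start: joints at [-1.29, 0.615, -0.013, 1.423, 0.008, 1.103, -0.04], TCP at [0.197, 0.619, 0.241] pointing down, gripper open.
Joint ranges: [-3.12, 3.12], [-0.3, 2.06], [-1.34, 1.32], [0.26, 2.42], [-1.36, 4.5], [0.01, 1.98], [-2.84, 2.84]. Speed limits (rad/s): [2.79, 2.79, 3.14, 3.14, 3.14, 3.14, 3.14].

INTERFACE

Orientations are given as a unit quaternion [w, x, y, z].
In Python, from rig import ctrl gives the robot as it stands. The module is installed in compiled form; this text tells all that it offers.
- The arm moves only by the tool move_arm, never from a script. Its argument "commands" is a list of rows, each an object with "translation": the shift along the tool's x, y, z in m, a list of three; "dr": the turn, a rotation vector about the tool's x, y, z in degrees, a list of three; "gripper": the opening, from 0 (shut) to 1 (fully open). A call has 1 to 5 rows; each row shifts and turns the commanded pose from where the row before left it, along the tool's axes as they then stand; what a row does not reach is not made up. A row lasts 1/12 s, in which the tool goes at most 41.7 mm and 7.16 degrees, less where a joint would pass 70% of its speed; a pose out of reach is approached as far as the arm can. A call is refused whole if a number of a shift passes 0.0417 or a number of a turn 7.16, either way. A call with a gripper value outside its range is refused whole. The fingers move at their own pace and stop on an object; the grip force is fixed at half the most. Time passes only in rows, so rows that do not move let the fingers close. It gives the time, the measured TCP pose, the force, the opening and the grip force at its end, in the units of the state.
- ctrl.get_state(): the state, without advancing time (a new reading comes with each control period).
- ctrl.read_camera(name): name is "side" or "top" or "wrist"; returns a dict with "pixels" (400x640x3 uint8, blue, green, red), "camera_matrix" (3x3 intrinsics, pixels), "dist" ([k1, k2, p1, p2, k3] as OpenCV has them; the pictures are not rectified), "T" (4x4, takes a point from camera to world coordinates); the wrist camera has in their place "hand_eye" (4x4, takes a point from camera to tool coordinates, whose origin is the TCP and whose axes are the flange's). Camera axes: x right, y down, z forward; pixel columns grow to the right and rows downward; lengths in m; the calibration is good to about 2 mm. A picture is of the moment at which its call begins: read the wrist's pose just before it. There is no depth.
- ctrl.job_done(): hands the job in; it is judged then, once.
The state is a dict: "time": time; "q": joint angles; "qvel": joint speeds; "tau": joint torques, N m; "tcp_pos": TCP position; "ee_rot": TCP orientation; "wrist_force": force on the tool from outside, world axes, zero at the start; "torque": the same for the moment, N m; "opening": opening from 0.0 (shut) to 1.0 (fully open); "grasp_force": force on a finger pad.
Only numpy, scipy, OpenCV 4.12 (cv2) and the standard library are available. Lean on these libraries where they do the work, as an engineer would, in place of code of your own. Each camera call takes 0.05 s, during which the arm holds its last target. There are 200 camera calls.

TASK

With one finger, push on a spoke of the black handle in the middle of the parts carousel until the orange bin stands squarely at the yellow mark on the grey stand, then push the red latch arm all the way across to its stop, so that its steel tongue points at the orange bin. Only push: do not lift the carousel off its spindle, do not touch the bins, and leave the other things on the bench where they are.

Things in the scene. Friction and masses are not known exactly. Their poses are not given: they have to be found in the camera images.
- spindle (a point): The carousel's vertical axis at bench height (z = 0). Its stand is fixed to the bench; its yaw varies. Frame axes: +y runs from the carousel's axis over the yellow mark (9 x 26 mm stripe, lying radially on the grey stand 169 to 195 mm from the axis) to the latch pivot; z up. The turning deck is an aluminium disc of radius 165 mm, z 24 to 30 mm, with 12 mm high steel lugs round its rim.
- orange_bin (a point): Point on the turning deck at the outer edge of the orange bin, 145 mm from the axis, z = 40 mm, on the bin's centre line. One of the four spokes points exactly to it.
- index (a point): Fixed point of the stand, 145 mm from the axis in the direction of the yellow mark, z = 40 mm: where orange_bin must come.
- carousel (a joint): Angle of the carousel (rad): 0 or any multiple of 2 pi with the orange bin at the yellow mark, growing anticlockwise seen from above. Turns both ways without end; needs about 3 N at 60 mm from the axis and stops where it is left, almost without coasting. Starts 0.8 rad or more from the mark.
- lift (a joint): How far the carousel has been lifted off its spindle (m): 0 when seated. It sits there loosely by its own weight (about 1.1 kg).
- latch_pivot (a point): Vertical pivot of the latch arm, 205 mm from the carousel's axis beyond the yellow mark, at the arm's mid height (z = 40 mm). Axes parallel to those of spindle. The red arm, 14 mm wide, 14 mm high (z 33 to 47 mm), runs 105 mm out from the pivot; the steel tongue, 10 mm wide, runs 55 mm the opposite way. The bench below the outer arm is bare (z = 0); the stand, 14 mm high, ends 30 mm beyond the pivot.
- latch_knob (a point): Red upright knob near the free end of the latch arm, on the arm's centre line, 95 mm from the pivot; 16 mm in diameter, its top at z = 78 mm; this point is at z = 60 mm.
- latch (a joint): Angle of the latch arm (rad): 0 at its stop (latched: the tongue points at the carousel's axis, the red arm straight away from it); grows as the arm swings clockwise seen from above, to 1.2. It starts swung open by 0.65 to 1.05, needs about 1 N at the knob and stays where it is left.
- flux_jar: Bystander: amber glass jar, 44 mm in diameter, 50 mm high, standing near the latch on the side to which it closes; origin under its centre.
- meter: Bystander: orange multimeter lying flat, 85 x 165 x 45 mm; origin under its centre.
- bottle: Bystander: clear bottle, 62 mm in diameter, 200 mm high; origin under its centre.
- spool: Bystander: steel-coloured spool, 60 mm in diameter, 46 mm high; origin under its centre.
- driver: Bystander: screwdriver with red handle, lying flat.
- board: Bystander: green circuit board lying flat, 60 x 80 x 16 mm; origin under its centre.
- tray: Bystander: black open parts tray, 110 x 150 x 50 mm; origin under its centre.
- handle: Black handle turning with the deck; origin on the axis at z = 0. Hub of radius 22 mm, top at z = 97 mm; four straight level spokes 90 degrees apart (along its +x, -x, +y, -y; +y is towards the orange bin), 12 mm wide, z 76 to 90 mm, reaching 86 mm from the axis. Below the spokes it is free down to the deck (z = 30 mm), out to the bins at 97 mm.
- bins: Six open bins on the deck, turning with it, 60 degrees apart, one orange and five blue: radially 97 to 147 mm from the axis, 86 mm wide, top at z = 56 mm. Not to be touched. Origin on the axis at z = 0; +y points to the orange bin.

How it is judged:
By the outcome, as a careful person would: the job done as asked, in the order asked, and still so for the second after the job is handed in, with the robot touching nothing.
It also fails if it takes over 72 s, if anything falls off the work surface, if the arm or the gripper's body presses on something with over 40 N, if the wrist force passes 120 N, or if a joint passes its speed limit or range.

## Working session

There is one attempt and no reset: what is moved stays moved. The work goes in short steps, Python scripts to look and compute and a tool call to move; the robot and the scene stay as the last step left them, time stands still between calls to the robot, and variables do not carry over. Pictures are saved under pics/ and viewed, at most 10 in all, crops included, and the job is handed in when it is done.

Besides the shell and the picture viewer there is one more tool, called after "Request:" in YAML: its name, and indented under it one key for each argument. move_arm: Moves the arm, as the interface text tells. Its arguments: {"type":"object","properties":{"commands":{"type":"array","items":{"type":"object","properties":{"translation":{"type":"array","items":{"type":"number"}},"dr":{"type":"array","items":{"type":"number"}},"gripper":{"type":"number"}}}}},"required":["commands"]}

```bash
mkdir -p pics; cat > h.py <<'E'
import numpy as np, cv2
from rig import ctrl
def snap(n,f):
    d=ctrl.read_camera(n); cv2.imwrite('pics/'+f,d['pixels']); return d
def world(d,uv,z,T=None):
    T=np.array(d['T']) if T is None else T
    p=cv2.undistortPoints(np.array(uv,float).reshape(-1,1,2),np.array(d['camera_matrix']),np.array(d['dist'])).reshape(-1,2)
    r=np.c_[p,np.ones(len(p))]@T[:3,:3].T; o=T[:3,3]
    zz=np.broadcast_to(np.array(z,float),(len(p),))
    return o+r*((zz-o[2])/r[:,2])[:,None]
def proj(d,P):
    T=np.linalg.inv(np.array(d['T']))
    return cv2.projectPoints(np.array(P,float),cv2.Rodrigues(T[:3,:3])[0],T[:3,3],np.array(d['camera_matrix']),np.array(d['dist']))[0].reshape(-1,2)
E
python3 - <<'E'
from h import *
s=ctrl.get_state(); print(s['time'],s['tcp_pos'],s['ee_rot'],s['wrist_force'],s['opening'])
for n in('top','side'):
    d=snap(n,n+'0.png'); print(n,np.round(d['T'],3).tolist())
E
```

```text
0.0 [0.19668686 0.61876001 0.23950784] [-1.80102382e-04  1.53248731e-01  9.88186844e-01 -1.24685414e-03] [0.46607048 0.17697735 0.22607989] 0.9978087170455566
top [[0.011, -0.999, 0.048, 0.507], [-1.0, -0.011, -0.005, -0.016], [0.006, -0.048, -0.999, 1.809], [0.0, 0.0, 0.0, 1.0]]
side [[0.754, -0.502, 0.423, 0.054], [-0.656, -0.585, 0.476, -0.692], [0.009, -0.637, -0.771, 1.109], [0.0, 0.0, 0.0, 1.0]]
```

View pics/top0.png

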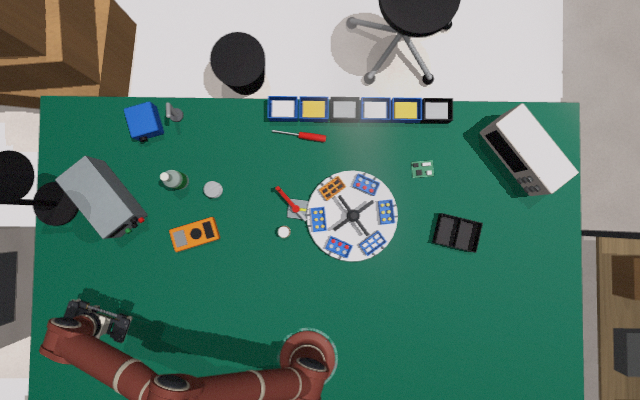

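View pics/side0.png

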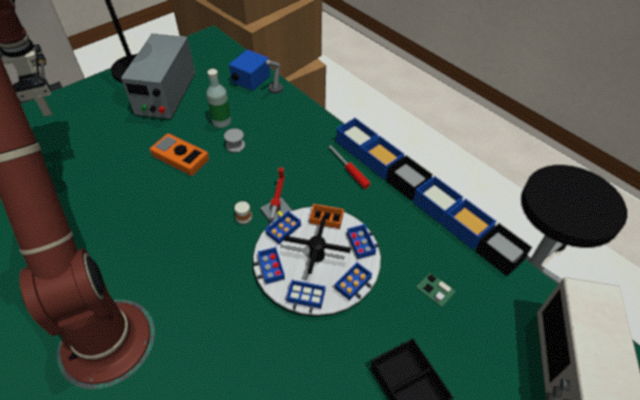

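The top view shows the carousel hub near (353,216), the orange bin at (331,187), the latch running from about (298,210) to (277,188) and the jar at (283,232). I'll enlarge it.

```bash
python3 - <<'E'
from h import *
im=cv2.imread('pics/top0.png')[160:270,260:405]
cv2.imwrite('pics/top0c.png',cv2.resize(im,None,fx=5.4,fy=5.4,interpolation=cv2.INTER_CUBIC))
d=ctrl.read_camera('top')
print(world(d,[[353,215],[331,187],[298,210],[277,188],[283,232]],[.097,.056,.047,.078,.05]))
E
```

```text
[[ 0.51888243 -0.15436526  0.097     ]
 [ 0.61825478 -0.07836943  0.056     ]
 [ 0.53502682  0.03874018  0.047     ]
 [ 0.61124581  0.11271104  0.078     ]
 [ 0.45599586  0.09115076  0.05      ]]
```

View pics/top0c.png

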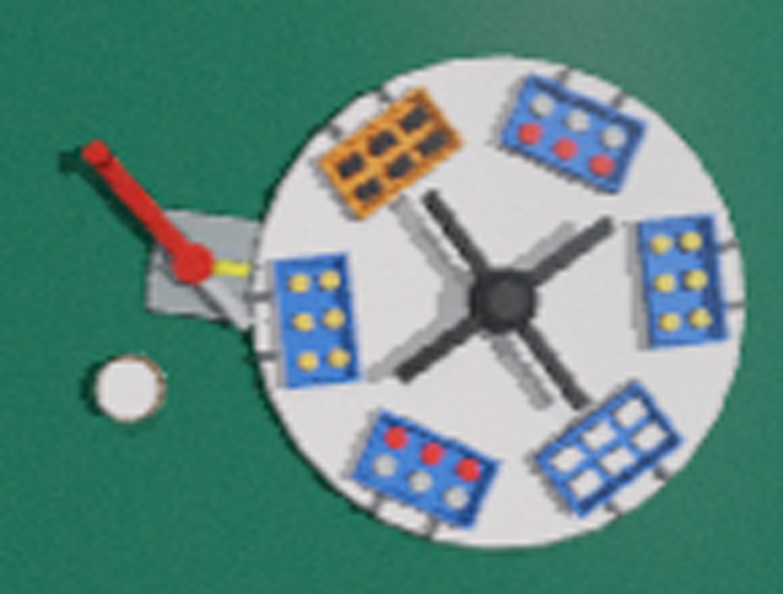

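The crop shows the deck centre at (499,302), the pivot at (192,264) and the knob at (96,153). The jar is at (130,389), and the yellow mark runs from (215,268) to (250,270). The orange spoke tip is at (432,197) and the opposite tip at (580,402).

```bash
python3 - <<'E'
from h import *
d=ctrl.read_camera('top')
c=np.array([[499,302],[502,299],[192,264],[96,153],[130,389],[432,197],[580,402],[402,376],[608,224],[390,153]],float)
n=['deck','hub','pivot','knob','jar','sp_or','sp_op','sp_l','sp_r','orbin']
W=world(d,(c+.5)/5.4-.5+[260,160],[.03,.097,.047,.078,.05,.09,.09,.09,.09,.056])
for a,b in zip(n,W): print(a,b.round(4))
W=dict(zip(n,W)); C=(W['deck']+W['hub'])[:2]/2
f=lambda v:np.degrees(np.arctan2(v[1],v[0]))
print('C',C,'mark dir',f(W['pivot'][:2]-C),np.linalg.norm(W['pivot'][:2]-C))
print('spokes',f((W['sp_or']-W['sp_op'])[:2]),f((W['sp_l']-W['sp_r'])[:2]),f(W['orbin'][:2]-C))
k=(W['knob']-W['pivot'])[:2];print('arm',f(k),np.linalg.norm(k))
E
```

```text
deck [ 0.5174 -0.1562  0.03  ]
hub [ 0.519  -0.1528  0.097 ]
pivot [0.5404 0.049  0.047 ]
knob [0.6115 0.1114 0.078 ]
jar [0.4573 0.0888 0.05  ]
sp_or [ 0.5846 -0.1075  0.09  ]
sp_op [ 0.4531 -0.2042  0.09  ]
sp_l [ 0.4687 -0.0891  0.09  ]
sp_r [ 0.5683 -0.2217  0.09  ]
orbin [ 0.615  -0.0813  0.056 ]
C [ 0.51821655 -0.15448882] mark dir 83.79179453421969 0.20470650265874157
spokes 36.328709032087026 126.92517340397893 37.10072940824454
arm 41.241260063677494 0.09464541907494471
```

Request:
move_arm:
  commands:
    - {"translation": [-0.015, -0.015, 0], "dr": [0, 0, 0], "gripper": 0}
    - {"translation": [-0.029, -0.029, 0], "dr": [0, 0, 0], "gripper": 0}
    - {"translation": [-0.029, -0.029, 0], "dr": [0, 0, 0], "gripper": 0}
    - {"translation": [-0.029, -0.029, 0], "dr": [0, 0, 0], "gripper": 0}
    - {"translation": [-0.029, -0.029, 0], "dr": [0, 0, 0], "gripper": 0}

```text
time: 0.62
tcp_pos: [0.2826, 0.453, 0.2405]
ee_rot: [0.0, 0.153, 0.988, -0.0]
wrist_force: [0.9, 0.2, 1.2]
opening: 0.693
grasp_force: 0.0
```

```bash
python3 - <<'E'
from h import *
s=ctrl.get_state(); print(s['time'],s['tcp_pos'],s['ee_rot'],s['opening'],np.round(s['q'],3))
E
```

```text
0.6167 [0.2825669  0.45304033 0.24046858] [ 3.23182170e-05  1.53039952e-01  9.88219980e-01 -2.06599974e-04] 0.6926779578139012 [-1.048  0.435 -0.009  1.761  0.005  0.947  0.205]
```

Request:
move_arm:
  commands:
    - {"translation": [-0.029, -0.029, 0], "dr": [0, 0, 0], "gripper": 0}
    - {"translation": [-0.029, -0.029, 0], "dr": [0, 0, 0], "gripper": 0}
    - {"translation": [-0.029, -0.029, 0], "dr": [0, 0, 0], "gripper": 0}
    - {"translation": [-0.029, -0.029, 0], "dr": [0, 0, 0], "gripper": 0}
    - {"translation": [-0.029, -0.029, 0], "dr": [0, 0, 0], "gripper": 0}

```text
time: 1.03
tcp_pos: [0.3768, 0.2709, 0.2408]
ee_rot: [0.0, 0.153, 0.988, 0.0]
wrist_force: [1.0, -0.3, 0.4]
opening: 0.331
grasp_force: 0.0
```

Request:
move_arm:
  commands:
    - {"translation": [-0.029, -0.029, 0], "dr": [0, 0, 0], "gripper": 0}
    - {"translation": [-0.029, -0.029, 0], "dr": [0, 0, 0], "gripper": 0}
    - {"translation": [-0.029, -0.029, 0], "dr": [0, 0, 0], "gripper": 0}
    - {"translation": [-0.029, -0.029, 0], "dr": [0, 0, 0], "gripper": 0}
    - {"translation": [-0.029, -0.029, 0], "dr": [0, 0, 0], "gripper": 0}

```text
time: 1.45
tcp_pos: [0.4711, 0.0888, 0.2408]
ee_rot: [0.0, 0.153, 0.988, 0.0]
wrist_force: [2.0, 1.2, -0.9]
opening: 0.013
grasp_force: 0.0
```

Request:
move_arm:
  commands:
    - {"translation": [-0.029, -0.029, 0], "dr": [0, 0, 0], "gripper": 0}
    - {"translation": [-0.029, -0.029, 0], "dr": [0, 0, 0], "gripper": 0}
    - {"translation": [-0.029, -0.029, 0], "dr": [0, 0, 0], "gripper": 0}
    - {"translation": [-0.029, -0.029, 0], "dr": [0, 0, 0], "gripper": 0}
    - {"translation": [-0.029, -0.029, 0], "dr": [0, 0, 0], "gripper": 0}

```text
time: 1.87
tcp_pos: [0.5653, -0.0933, 0.2406]
ee_rot: [-0.0, 0.153, 0.988, 0.0]
wrist_force: [0.5, 1.3, -0.8]
opening: 0.01
grasp_force: 0.0
```

Request:
move_arm:
  commands:
    - {"translation": [0, 0, 0], "dr": [0, 0, 7], "gripper": 0}
    - {"translation": [0, 0, 0], "dr": [0, 0, 7], "gripper": 0}
    - {"translation": [0, 0, 0], "dr": [0, 0, 7], "gripper": 0}
    - {"translation": [0, 0, 0], "dr": [0, 0, 7], "gripper": 0}
    - {"translation": [0, 0, 0], "dr": [0, 0, 7], "gripper": 0}

```text
time: 2.28
tcp_pos: [0.5647, -0.0915, 0.2404]
ee_rot: [-0.0, 0.446, 0.895, -0.0]
wrist_force: [1.3, -0.6, -0.4]
opening: 0.006
grasp_force: 0.0
```

Request:
move_arm:
  commands:
    - {"translation": [0, 0, 0], "dr": [0, 0, 7], "gripper": 0}
    - {"translation": [0, 0, 0], "dr": [0, 0, 7], "gripper": 0}
    - {"translation": [0, 0, 0], "dr": [0, 0, 7], "gripper": 0}
    - {"translation": [0, 0, 0], "dr": [0, 0, 7], "gripper": 0}
    - {"translation": [0, 0, 0], "dr": [0, 0, 7], "gripper": 0}

```text
time: 2.7
tcp_pos: [0.5647, -0.0912, 0.2405]
ee_rot: [-0.0, 0.694, 0.72, -0.0]
wrist_force: [-0.4, -0.8, 0.0]
opening: 0.006
grasp_force: 0.0
```

Request:
move_arm:
  commands:
    - {"translation": [0, 0, 0], "dr": [0, 0, 7], "gripper": 0}
    - {"translation": [0, 0, 0], "dr": [0, 0, 7], "gripper": 0}
    - {"translation": [0, 0, 0], "dr": [0, 0, 7], "gripper": 0}
    - {"translation": [0, 0, 0], "dr": [0, 0, 7], "gripper": 0}
    - {"translation": [0, 0, 0], "dr": [0, 0, 7], "gripper": 0}

```text
time: 3.12
tcp_pos: [0.5647, -0.0911, 0.2405]
ee_rot: [-0.0, 0.879, 0.477, -0.0]
wrist_force: [-0.8, 0.6, 0.2]
opening: 0.004
grasp_force: 0.0
```

Request:
move_arm:
  commands:
    - {"translation": [0, 0, 0], "dr": [0, 0, 7], "gripper": 0}
    - {"translation": [0, 0, 0], "dr": [0, 0, 7], "gripper": 0}
    - {"translation": [0, 0, 0], "dr": [0, 0, 7], "gripper": 0}
    - {"translation": [0, 0, 0], "dr": [0, 0, 0], "gripper": 0}

```text
time: 3.45
tcp_pos: [0.5648, -0.091, 0.2402]
ee_rot: [0.0, 0.95, 0.311, -0.0]
wrist_force: [0.7, -0.9, -0.3]
opening: 0.006
grasp_force: 0.0
```

```bash
cat >> h.py <<'E'
C=np.array([.5182,-.1545])
from scipy.spatial.transform import Rotation as R
def tool():
    s=ctrl.get_state(); w,x,y,z=s['ee_rot']; return s,R.from_quat([x,y,z,w]).as_matrix(),np.array(s['tcp_pos'])
def to(P):
    s,M,p=tool(); return np.round(M.T@(np.array(P)-p),4)
E
python3 - <<'E'
from h import *
s,M,p=tool(); print(s['time'],p,np.round(M,3).tolist(),s['opening'],np.round(s['q'],2),to([.588,-.1447,.086]))
T=np.eye(4);T[:3,:3]=M;T[:3,3]=p
d=snap('wrist','w0.png'); print(np.round(T@np.array(d['hand_eye']),3).tolist())
E
```

```text
3.45 [ 0.56481589 -0.09096842  0.2402317 ] [[0.806, 0.592, -0.001], [0.592, -0.806, -0.0], [-0.001, -0.0, -1.0]] 0.006025408507075905 [-0.33  0.58  0.73  1.67 -0.43  1.06 -0.4 ] [-0.013   0.0571  0.1542]
[[0.592, -0.772, -0.232, 0.63], [-0.806, -0.567, -0.17, -0.044], [-0.001, 0.288, -0.958, 0.383], [0.0, 0.0, 0.0, 1.0]]
```

View pics/w0.png

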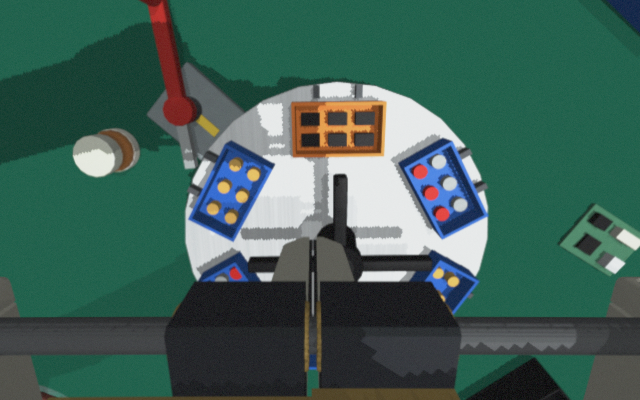

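The wrist view shows the closed fingers in front of the hub. The orange bin is at (338,129) with its spoke tip at (341,176), and the latch pivot is at (180,108) with the mark running from (198,118) to (216,134). I'll use these to refine the angles.

```bash
python3 - <<'E'
from h import *
s,M,p=tool();T=np.eye(4);T[:3,:3]=M;T[:3,3]=p
d=ctrl.read_camera('wrist');T=T@np.array(d['hand_eye'])
W=world(d,[[180,107],[198,118],[216,135],[341,177],[301,103],[385,102],[384,156],[292,157],[317,92],[358,92],[251,265],[432,263]],[.047,.014,.014,.09,.056,.056,.056,.056,.042,.042,.083,.083],T)
f=lambda v:np.degrees(np.arctan2(v[1],v[0]))
print(W.round(4)[:,:2].tolist())
for w in W: print(f(w[:2]-C).round(2),np.linalg.norm(w[:2]-C).round(4))
print(f((W[4]-W[7])[:2]),f((W[5]-W[6])[:2]),f((W[5]-W[4])[:2])+90,f((W[6]-W[7])[:2])+90)
E
```

```text
[[0.5457, 0.0464], [0.5389, 0.0349], [0.5352, 0.0109], [0.5881, -0.1051], [0.6157, -0.0415], [0.6613, -0.1015], [0.6232, -0.1322], [0.5711, -0.0635], [0.632, -0.0475], [0.6546, -0.0781], [0.469, -0.0907], [0.5724, -0.2266]]
82.2 0.2028
83.75 0.1906
84.13 0.1663
35.21 0.0856
49.21 0.1493
20.31 0.1526
11.97 0.1074
59.85 0.1053
43.25 0.1562
29.25 0.1563
127.63 0.0806
-53.05 0.0902
26.215638025476334 38.865751590397856 37.16846197473913 37.159278946817025
```

Request:
move_arm:
  commands:
    - {"translation": [-0.006, 0.028, 0], "dr": [0, 0, 0], "gripper": 0}
    - {"translation": [-0.006, 0.028, 0], "dr": [0, 0, 0], "gripper": 0}
    - {"translation": [0, 0.002, 0.03], "dr": [0, 0, 0], "gripper": 0}
    - {"translation": [0, 0, 0.04], "dr": [0, 0, 0], "gripper": 0}
    - {"translation": [0, 0, 0.04], "dr": [0, 0, 0], "gripper": 0}

```text
time: 3.97
tcp_pos: [0.5906, -0.1464, 0.1305]
ee_rot: [0.001, 0.95, 0.313, 0.002]
wrist_force: [2.0, 1.1, -0.7]
opening: 0.005
grasp_force: 0.0
```

Request:
move_arm:
  commands:
    - {"translation": [0, 0, 0.03], "dr": [0, 0, 0], "gripper": 0}
    - {"translation": [0, 0, 0.014], "dr": [0, 0, 0], "gripper": 0}
    - {"translation": [0, 0, 0], "dr": [0, 0, 0], "gripper": 0}

```text
time: 4.22
tcp_pos: [0.5871, -0.1439, 0.0826]
ee_rot: [-0.003, 0.95, 0.313, -0.003]
wrist_force: [0.0, 0.4, 0.1]
opening: 0.005
grasp_force: 0.0
```

```bash
python3 - <<'E'
from h import *
s,M,p=tool(); print(s['time'],p,s['wrist_force'])
u=M[:2,0];t=-M[:2,1]; print('radial',(p[:2]-C)@u,'tang',(p[:2]-C)@t, 'ang u',np.degrees(np.arctan2(u[1],u[0])))
d=snap('wrist','w1.png')
E
```

```text
4.2167 [ 0.58706018 -0.14390848  0.08261987] [0.04548709 0.43997498 0.14838557]
radial 0.06165260244664526 tang -0.03244390384714731 ang u 36.50103855641213
```

View pics/w1.png

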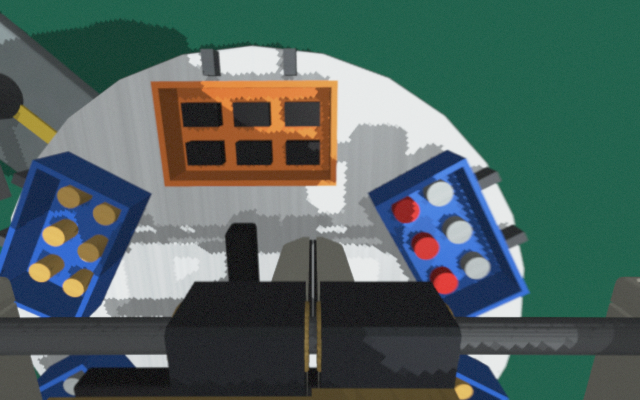

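The spoke is just left of the closed finger, at about (243,250), and there is clearance. I'll ease in to make contact.

Request:
move_arm:
  commands:
    - {"translation": [0, -0.003, 0], "dr": [0, 0, 0], "gripper": 0}
    - {"translation": [0, -0.003, 0], "dr": [0, 0, 0], "gripper": 0}
    - {"translation": [0, 0, 0], "dr": [0, 0, 0], "gripper": 0}

```text
time: 4.52
tcp_pos: [0.5867, -0.14, 0.0883]
ee_rot: [0.0, 0.95, 0.313, 0.001]
wrist_force: [-0.6, 0.5, 0.3]
opening: 0.006
grasp_force: 0.0
```

Request:
move_arm:
  commands:
    - {"translation": [0, -0.002, 0], "dr": [0, 0, 0], "gripper": 0}
    - {"translation": [0, 0, 0], "dr": [0, 0, 0], "gripper": 0}

```text
time: 4.68
tcp_pos: [0.5851, -0.1383, 0.0876]
ee_rot: [0.0, 0.95, 0.312, 0.001]
wrist_force: [0.5, -0.2, 0.1]
opening: 0.005
grasp_force: 0.0
```

Request:
move_arm:
  commands:
    - {"translation": [0, -0.002, 0], "dr": [0, 0, 0], "gripper": 0}
    - {"translation": [0, 0, 0], "dr": [0, 0, 0], "gripper": 0}

```text
time: 4.85
tcp_pos: [0.5836, -0.1368, 0.0869]
ee_rot: [-0.0, 0.95, 0.312, 0.0]
wrist_force: [0.5, -0.6, 0.4]
opening: 0.005
grasp_force: 0.0
```

Request:
move_arm:
  commands:
    - {"translation": [0, -0.002, 0], "dr": [0, 0, 0], "gripper": 0}
    - {"translation": [0, 0, 0], "dr": [0, 0, 0], "gripper": 0}

```text
time: 5.02
tcp_pos: [0.5823, -0.1353, 0.0866]
ee_rot: [-0.0, 0.95, 0.312, -0.0]
wrist_force: [0.4, -0.5, -0.1]
opening: 0.005
grasp_force: 0.1
```

Request:
move_arm:
  commands:
    - {"translation": [0, -0.002, 0], "dr": [0, 0, 0], "gripper": 0}
    - {"translation": [0, 0, 0], "dr": [0, 0, 0], "gripper": 0}

```text
time: 5.18
tcp_pos: [0.5818, -0.1348, 0.0869]
ee_rot: [0.001, 0.95, 0.312, 0.0]
wrist_force: [1.3, -2.2, -1.4]
opening: 0.005
grasp_force: 1.0
```

Request:
move_arm:
  commands:
    - {"translation": [0.0019, -0.0055, 0], "dr": [0, 0, -5], "gripper": 0}
    - {"translation": [0.0019, -0.0055, 0], "dr": [0, 0, -5], "gripper": 0}
    - {"translation": [0.0019, -0.0055, 0], "dr": [0, 0, -5], "gripper": 0}
    - {"translation": [0, 0, 0], "dr": [0, 0, 0], "gripper": 0}

```text
time: 5.52
tcp_pos: [0.5743, -0.1175, 0.0867]
ee_rot: [-0.0, 0.901, 0.434, -0.0]
wrist_force: [0.3, -0.7, -0.3]
opening: 0.007
grasp_force: 0.0
```

```bash
cat >> h.py <<'E'
def meas():
    s,M,p=tool(); u=M[:2,0];t=-M[:2,1]
    print(s['time'],p.round(4),np.round(s['wrist_force'],1),'rad',((p[:2]-C)@u).round(4),'tang',((p[:2]-C)@t).round(4),'yaw',np.degrees(np.arctan2(u[1],u[0])).round(2),'contact az',np.degrees(np.arctan2(*(p[:2]-C)[::-1])).round(2))
def orange():
    d=ctrl.read_camera('top'); im=d['pixels']; h=cv2.cvtColor(im,cv2.COLOR_BGR2HSV)
    m=cv2.inRange(h,(5,130,60),(20,255,255)); m[:,:300]=0;m[:160]=0;m[270:]=0;m[:,410:]=0
    v,u=np.nonzero(m); w=world(d,[[u.mean(),v.mean()]],.05)[0]
    print('orange n',len(u),w.round(4),'az',np.degrees(np.arctan2(w[1]-C[1],w[0]-C[0])).round(2),'r',np.linalg.norm(w[:2]-C).round(4))
    return d
E
python3 - <<'E'
from h import *
meas(); orange()
E
```

```text
5.5167 [ 0.5743 -0.1175  0.0867] [ 0.3 -0.7 -0.3] rad 0.0639 tang -0.0208 yaw 51.47 contact az 33.44
orange n 653 [ 0.5002 -0.0476  0.05  ] az 99.55 r 0.1084
```

Request:
move_arm:
  commands:
    - {"translation": [0.0018, -0.0055, 0], "dr": [0, 0, -5], "gripper": 0}
    - {"translation": [0.0018, -0.0055, 0], "dr": [0, 0, -5], "gripper": 0}
    - {"translation": [0.0018, -0.0055, 0], "dr": [0, 0, -5], "gripper": 0}
    - {"translation": [0.0018, -0.0055, 0], "dr": [0, 0, -5], "gripper": 0}
    - {"translation": [0, 0, 0], "dr": [0, 0, 0], "gripper": 0}

```text
time: 5.98
tcp_pos: [0.5592, -0.1003, 0.0868]
ee_rot: [-0.0, 0.812, 0.583, -0.0]
wrist_force: [-0.4, -0.6, -0.1]
opening: 0.006
grasp_force: 0.0
```

Request:
move_arm:
  commands:
    - {"translation": [0.0018, -0.0055, 0], "dr": [0, 0, -5], "gripper": 0}
    - {"translation": [0, 0, 0], "dr": [0, 0, 0], "gripper": 0}

```text
time: 6.15
tcp_pos: [0.5553, -0.0969, 0.0868]
ee_rot: [0.0, 0.787, 0.617, 0.0]
wrist_force: [0.1, 0.2, 0.2]
opening: 0.007
grasp_force: 0.0
```

```bash
python3 - <<'E'
from h import *
meas(); d=snap('wrist','w2.png')
E
```

```text
6.15 [ 0.5553 -0.0969  0.0868] [0.1 0.2 0.2] rad 0.0648 tang -0.0224 yaw 76.25 contact az 57.21
```

View pics/w2.png

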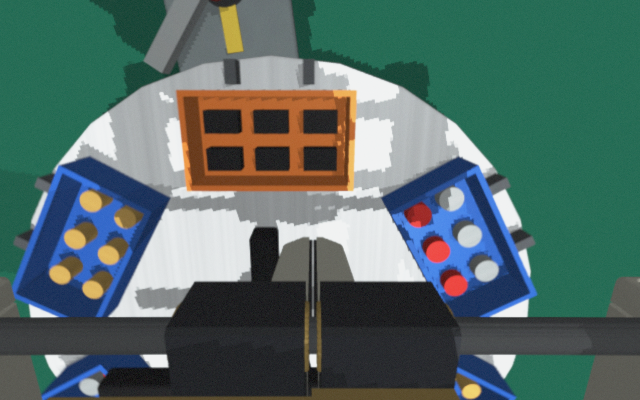

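The wrist view shows the mark from (229,8) to (236,52), the lugs at (232,60) and (307,60), and the orange bin's corners at (178,92), (355,91), (353,190) and (187,189).

```bash
cat >> h.py <<'E'
def az(d,uv,z):
    s,M,p=tool();T=np.eye(4);T[:3,:3]=M;T[:3,3]=p;T=T@np.array(d['hand_eye'])
    W=world(d,uv,z,T)[:,:2]; v=W-C; a=np.degrees(np.arctan2(v[:,1],v[:,0]))
    for w,x,y in zip(W,a,np.linalg.norm(v,axis=1)): print(w.round(4),x.round(2),y.round(4))
    return W,a
E
python3 - <<'E'
from h import *
d=ctrl.read_camera('wrist')
W,a=az(d,[[229,8],[236,52],[232,60],[307,60],[178,92],[355,91],[353,190],[187,189]],[.014,.014,.042,.042,.056,.056,.056,.056])
f=lambda v:np.degrees(np.arctan2(v[1],v[0]))
print(a[:2].mean(),a[2:4].mean(),a[4:6].mean(),a[6:].mean(), 'dirs: mark',f(W[0]-W[1]),'lugs',f(W[2]-W[3])-90,'bin',f(W[4]-W[5])-90,f(W[7]-W[6])-90)
E
```

```text
[0.5408 0.0342] 83.16 0.1901
[0.5378 0.0119] 83.28 0.1675
[0.5396 0.0047] 82.35 0.1607
[ 0.5759 -0.0042] 69.01 0.161
[ 0.5132 -0.0045] 91.91 0.1501
[ 0.5945 -0.024 ] 59.69 0.1511
[ 0.5835 -0.0713] 51.89 0.1058
[ 0.5012 -0.0504] 99.29 0.1055
83.22191507120928 75.6814885533843 75.80277209764768 75.59120524673072 dirs: mark 82.26925964647168 lugs 76.15617737760357 bin 76.46465990970142 75.78239356283714
```

Request:
move_arm:
  commands:
    - {"translation": [0.0012, -0.0034, 0], "dr": [0, 0, -3], "gripper": 0}
    - {"translation": [0.0012, -0.0034, 0], "dr": [0, 0, -3], "gripper": 0}
    - {"translation": [0, 0, 0], "dr": [0, 0, 0], "gripper": 0}

```text
time: 6.5
tcp_pos: [0.5489, -0.0931, 0.0867]
ee_rot: [-0.0, 0.753, 0.658, -0.0]
wrist_force: [1.2, 0.3, 0.0]
opening: 0.009
grasp_force: 0.4
```

```bash
python3 - <<'E'
from h import *
meas(); d=snap('wrist','w3.png'); im=cv2.imread('pics/w3.png')[0:200,120:400]
cv2.imwrite('pics/w3c.png',cv2.resize(im,None,fx=2.85,fy=2.85,interpolation=cv2.INTER_CUBIC))
E
```

```text
6.5 [ 0.5489 -0.0931  0.0867] [1.2 0.3 0. ] rad 0.0649 tang -0.0221 yaw 82.25 contact az 63.44
```

View pics/w3c.png

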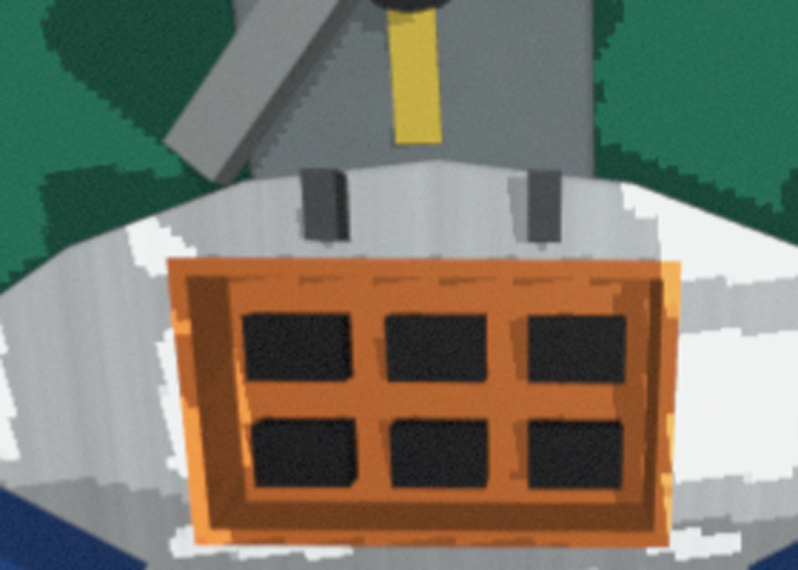

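The enlarged crop shows the mark between (412,10) and (418,144). The lug outer edges are at (302,170) and (560,170), and the bin's rim corners at (168,258), (681,262), (668,547) and (197,544).

```bash
cat > m.py <<'E'
from h import *
def go(c,sc,off):
    d=ctrl.read_camera('wrist')
    W,a=az(d,(np.array(c,float)+.5)/sc-.5+off,[.014,.014,.042,.042,.056,.056,.056,.056])
    f=lambda v:np.degrees(np.arctan2(v[1],v[0]))
    print('az mark',a[:2].mean(),'lugs',a[2:4].mean(),'bin',a[4:6].mean(),a[6:].mean(), 'dirs: mark',f(W[0]-W[1]),'lugs',f(W[2]-W[3])-90,'bin',f(W[4]-W[5])-90,f(W[7]-W[6])-90)
E
python3 -c "
from m import *
go([[412,10],[418.5,144],[302,170],[560,170],[168,258],[681,262],[668,547],[197,544]],2.85,[120,0])"
```

```text
[0.5408 0.0351] 83.19 0.191
[0.5379 0.0114] 83.22 0.1671
[0.52   0.0067] 89.36 0.1612
[0.5646 0.0006] 73.33 0.1619
[ 0.4983 -0.0052] 97.6 0.1506
[ 0.5823 -0.0174] 64.94 0.1514
[ 0.5752 -0.0659] 57.25 0.1053
[ 0.4914 -0.0539] 104.92 0.1042
az mark 83.20753943532989 lugs 81.34502883987128 bin 81.27015737859418 81.08338859332245 dirs: mark 82.96962373864517 lugs 82.21030601000197 bin 81.77741645548647 81.7977354731637
```

Request:
move_arm:
  commands:
    - {"translation": [0.0004, -0.0011, 0], "dr": [0, 0, -1], "gripper": 0}
    - {"translation": [0.0003, -0.0009, 0], "dr": [0, 0, -0.8], "gripper": 0}
    - {"translation": [0, 0, 0], "dr": [0, 0, 0], "gripper": 0}

```text
time: 6.85
tcp_pos: [0.5474, -0.0924, 0.0868]
ee_rot: [0.001, 0.742, 0.67, 0.0]
wrist_force: [2.5, -0.7, -0.6]
opening: 0.002
grasp_force: 1.0
```

```bash
python3 - <<'E'
from h import *
meas(); d=snap('wrist','w4.png'); im=cv2.imread('pics/w4.png')[0:200,120:400]
cv2.imwrite('pics/w4c.png',cv2.resize(im,None,fx=2.85,fy=2.85,interpolation=cv2.INTER_CUBIC))
E
```

```text
6.85 [ 0.5474 -0.0924  0.0868] [ 2.5 -0.7 -0.6] rad 0.0647 tang -0.0227 yaw 84.16 contact az 64.79
```

View pics/w4c.png

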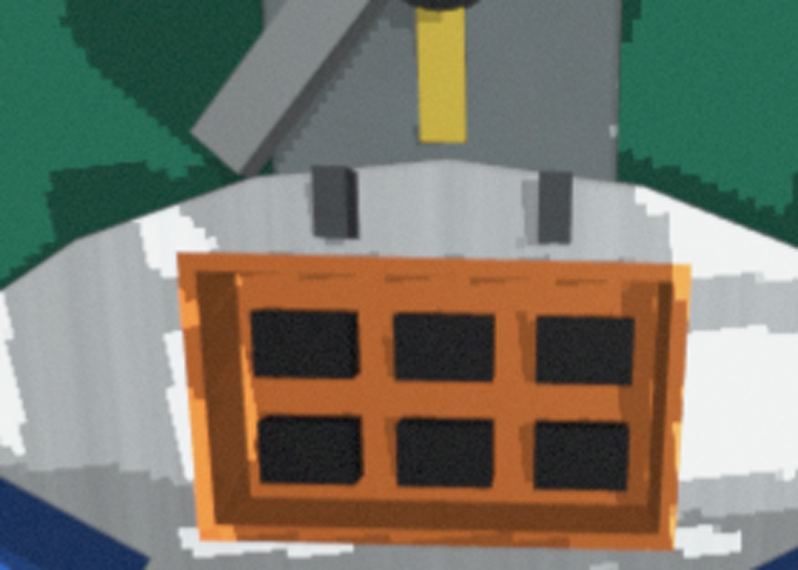

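The mark is now between (441,10) and (443,142). The lug edges are at (313,167) and (571,172), and the bin corners at (178,252), (692,265), (673,550) and (203,540).

```bash
python3 -c "
from m import *
go([[441,10],[443,142],[313,167],[571,172],[178,252],[692,265],[673,550],[203,540]],2.85,[120,0])"
```

```text
[0.5405 0.035 ] 83.3 0.1908
[0.5377 0.0117] 83.3 0.1673
[0.517  0.0067] 90.41 0.1612
[0.5617 0.0013] 74.39 0.1618
[ 0.4956 -0.0054] 98.63 0.1508
[ 0.5799 -0.0161] 65.96 0.1515
[ 0.5735 -0.0649] 58.3 0.1053
[ 0.4897 -0.0544] 105.89 0.1041
az mark 83.29727883973496 lugs 82.40219555801434 bin 82.29502638904744 82.09702594476572 dirs: mark 83.2689419238391 lugs 83.13011150092211 bin 82.76979000891785 82.84485686929611
```

Request:
move_arm:
  commands:
    - {"translation": [0.0003, -0.0008, 0], "dr": [0, 0, -0.7], "gripper": 0}
    - {"translation": [0, 0, 0], "dr": [0, 0, 0], "gripper": 0}
    - {"translation": [0, 0, 0], "dr": [0, 0, 0], "gripper": 0}

```text
time: 7.2
tcp_pos: [0.5461, -0.0919, 0.0867]
ee_rot: [-0.0, 0.738, 0.675, -0.0]
wrist_force: [2.7, -0.7, -0.7]
opening: 0.004
grasp_force: 1.1
```

```bash
python3 - <<'E'
from h import *
meas(); d=snap('wrist','w5.png'); a=cv2.imread('pics/w4.png')[80:195,120:400];b=cv2.imread('pics/w5.png')
# bin + mark motion in image by template matching w4->w5, subpixel
g4=cv2.cvtColor(cv2.imread('pics/w4.png'),6).astype(np.float32);g5=cv2.cvtColor(b,6).astype(np.float32)
for n,(x0,y0,x1,y1) in dict(markfar=(255,0,295,55),lugL=(222,50,252,90),lugR=(300,50,330,90),binL=(175,85,215,195),binR=(335,85,370,195)).items():
    q=[cv2.phaseCorrelate(g4[y0:y1,x0:x1].copy(),g5[y0:y1,x0:x1].copy())]; print(n,np.round(q[0][0],2))
E
```

```text
7.2 [ 0.5461 -0.0919  0.0867] [ 2.7 -0.7 -0.7] rad 0.0649 tang -0.0221 yaw 84.86 contact az 66.02
markfar [5.11 0.65]
lugL [-0.48  0.51]
lugR [-0.6   0.11]
binL [-0.13  0.44]
binR [-0.01  0.  ]
```

```bash
python3 -c "
from m import *
go([[455.6,12],[457.6,144],[311.6,168.5],[569.3,172.3],[178,253],[692,265],[673,550],[203,541]],2.85,[120,0])
meas()"
```

```text
[0.5403 0.0348] 83.33 0.1905
[0.538  0.0114] 83.2 0.1671
[0.5143 0.0066] 91.4 0.1611
[0.559 0.002] 75.38 0.1617
[ 0.4932 -0.0058] 99.54 0.1508
[ 0.5777 -0.0153] 66.86 0.1514
[ 0.5719 -0.0641] 59.28 0.1051
[ 0.488  -0.0549] 106.88 0.1041
az mark 83.26225170955396 lugs 83.39434016912004 bin 83.20021631111402 83.08012876141677 dirs: mark 84.2434027677587 lugs 84.10198405543636 bin 83.60414102153169 83.71350358897624
7.3 [ 0.5461 -0.0919  0.0867] [ 3.  -0.9 -1.4] rad 0.0649 tang -0.0222 yaw 84.86 contact az 65.99
```

The orange bin now lines up with the mark to about 0.1°. I'll back off, lift and turn the tool for the latch.

Request:
move_arm:
  commands:
    - {"translation": [0, 0.005, 0], "dr": [0, 0, 0], "gripper": 0}
    - {"translation": [0, 0.007, 0], "dr": [0, 0, 0], "gripper": 0}
    - {"translation": [0, 0, 0], "dr": [0, 0, 0], "gripper": 0}
    - {"translation": [0, 0, -0.02], "dr": [0, 0, 0], "gripper": 0}
    - {"translation": [0, 0, -0.035], "dr": [0, 0, 0], "gripper": 0}

```text
time: 7.72
tcp_pos: [0.555, -0.0917, 0.1385]
ee_rot: [-0.004, 0.738, 0.675, -0.003]
wrist_force: [1.1, 0.6, -0.0]
opening: 0.005
grasp_force: 0.0
```

Request:
move_arm:
  commands:
    - {"translation": [0, 0, -0.035], "dr": [0, 0, 0], "gripper": 0}
    - {"translation": [0, 0, 0], "dr": [0, 0, 7], "gripper": 0}
    - {"translation": [0, 0, 0], "dr": [0, 0, 7], "gripper": 0}
    - {"translation": [0, 0, 0], "dr": [0, 0, 7], "gripper": 0}
    - {"translation": [0, 0, 0], "dr": [0, 0, 7], "gripper": 0}

```text
time: 8.13
tcp_pos: [0.5576, -0.0924, 0.1767]
ee_rot: [-0.001, 0.881, 0.474, -0.0]
wrist_force: [-0.2, -0.1, 0.7]
opening: 0.004
grasp_force: 0.0
```

Request:
move_arm:
  commands:
    - {"translation": [0, 0, 0], "dr": [0, 0, 7], "gripper": 0}
    - {"translation": [0, 0, 0], "dr": [0, 0, 7], "gripper": 0}
    - {"translation": [0, 0, 0], "dr": [0, 0, 0], "gripper": 0}

```text
time: 8.38
tcp_pos: [0.5577, -0.0923, 0.1761]
ee_rot: [-0.0, 0.931, 0.365, -0.001]
wrist_force: [-0.8, 0.1, 0.2]
opening: 0.004
grasp_force: 0.0
```

```bash
python3 - <<'E'
from h import *
meas(); print(to([.6368,.0859,.076]))
E
```

```text
8.3833 [ 0.5577 -0.0923  0.1761] [-0.8  0.1  0.2] rad 0.0712 tang 0.0188 yaw 42.78 contact az 57.6
[ 0.1792 -0.0769  0.1   ]
```

Request:
move_arm:
  commands:
    - {"translation": [0.0358, -0.0154, 0], "dr": [0, 0, 0], "gripper": 0}
    - {"translation": [0.0358, -0.0154, 0], "dr": [0, 0, 0], "gripper": 0}
    - {"translation": [0.0358, -0.0154, 0], "dr": [0, 0, 0], "gripper": 0}
    - {"translation": [0.0358, -0.0154, 0], "dr": [0, 0, 0], "gripper": 0}
    - {"translation": [0.0358, -0.0154, 0], "dr": [0, 0, 0], "gripper": 0}

```text
time: 8.8
tcp_pos: [0.637, 0.0873, 0.1764]
ee_rot: [-0.0, 0.93, 0.367, -0.001]
wrist_force: [0.2, -0.4, 0.4]
opening: 0.006
grasp_force: 0.0
```

```bash
python3 - <<'E'
from h import *
meas(); print(to([.6368,.0859,.076])); d=snap('wrist','w6.png')
E
```

```text
8.8 [0.637  0.0873 0.1764] [ 0.2 -0.4  0.4] rad 0.2519 tang 0.0955 yaw 43.07 contact az 63.84
[-0.001   0.001   0.1004]
```

View pics/w6.png

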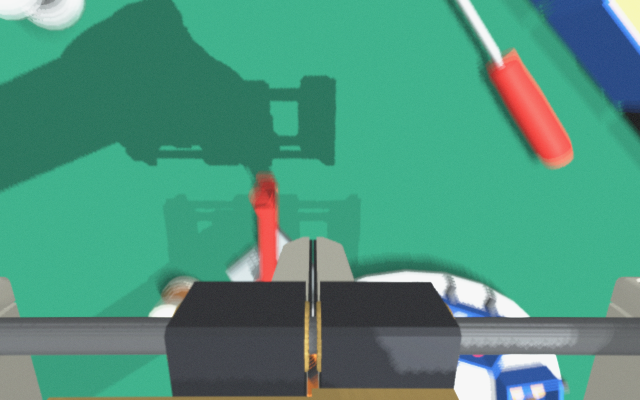

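The knob top is at (263,182), left of the finger as planned. I'll check the clearance.

```bash
python3 - <<'E'
from h import *
d=ctrl.read_camera('wrist'); W,a=az(d,[[263,182]],[.078]); P=np.array([.5421,.0491]); v=W[0]-P; print(np.degrees(np.arctan2(v[1],v[0])),np.linalg.norm(v),to([*W[0],.076]))
E
```

```text
[0.6287 0.1345] 69.08 0.3094
44.611176685898556 0.12165783524395554 [ 0.0195 -0.0338  0.0991]
```

Request:
move_arm:
  commands:
    - {"translation": [0.004, 0, 0.035], "dr": [0, 0, 0], "gripper": 0}
    - {"translation": [0, 0, 0.035], "dr": [0, 0, 0], "gripper": 0}
    - {"translation": [0, 0, 0.02], "dr": [0, 0, 0], "gripper": 0}
    - {"translation": [0, 0, 0.01], "dr": [0, 0, 0], "gripper": 0}
    - {"translation": [0, 0, 0], "dr": [0, 0, 0], "gripper": 0}

```text
time: 9.32
tcp_pos: [0.6378, 0.0877, 0.074]
ee_rot: [-0.001, 0.931, 0.366, -0.003]
wrist_force: [0.9, -0.1, 0.6]
opening: 0.002
grasp_force: 0.0
```

Request:
move_arm:
  commands:
    - {"translation": [0, -0.004, 0], "dr": [0, 0, 0], "gripper": 0}
    - {"translation": [0, -0.004, 0], "dr": [0, 0, 0], "gripper": 0}
    - {"translation": [0, 0, 0], "dr": [0, 0, 0], "gripper": 0}

```text
time: 9.57
tcp_pos: [0.6349, 0.095, 0.0784]
ee_rot: [-0.0, 0.931, 0.366, 0.001]
wrist_force: [-0.3, 0.4, 0.8]
opening: 0.004
grasp_force: 0.0
```

Request:
move_arm:
  commands:
    - {"translation": [0, -0.003, 0], "dr": [0, 0, 0], "gripper": 0}
    - {"translation": [0, 0, 0], "dr": [0, 0, 0], "gripper": 0}

```text
time: 9.73
tcp_pos: [0.6325, 0.0969, 0.0778]
ee_rot: [-0.0, 0.931, 0.366, 0.001]
wrist_force: [-0.1, 0.5, -0.9]
opening: 0.007
grasp_force: 0.0
```

Request:
move_arm:
  commands:
    - {"translation": [0, -0.003, 0], "dr": [0, 0, 0], "gripper": 0}
    - {"translation": [0, 0, 0], "dr": [0, 0, 0], "gripper": 0}

```text
time: 9.9
tcp_pos: [0.6304, 0.0987, 0.0771]
ee_rot: [0.0, 0.931, 0.366, 0.0]
wrist_force: [0.1, 0.1, -0.0]
opening: 0.005
grasp_force: 0.1
```

```bash
cat >> h.py <<'E'
PV=np.array([.5421,.0491])
def lm():
    s,M,p=tool(); u=M[:2,0];t=-M[:2,1];v=p[:2]-PV
    print(s['time'],p.round(4),np.round(s['wrist_force'],1),'rad',(v@u).round(4),'tang',(v@t).round(4),'yaw',np.degrees(np.arctan2(u[1],u[0])).round(2),'q',np.round(s['q'],2))
E
python3 -c "
from h import *
lm()"
```

```text
9.9 [0.6304 0.0987 0.0771] [ 0.1  0.1 -0. ] rad 0.0985 tang -0.0238 yaw 42.9 q [-0.51  0.85  0.57  1.63 -0.58  0.84 -0.51]
```

Request:
move_arm:
  commands:
    - {"translation": [0.0015, -0.0069, 0], "dr": [0, 0, -4], "gripper": 0}
    - {"translation": [0.0015, -0.0069, 0], "dr": [0, 0, -4], "gripper": 0}
    - {"translation": [0.0015, -0.0069, 0], "dr": [0, 0, -4], "gripper": 0}
    - {"translation": [0.0015, -0.0069, 0], "dr": [0, 0, -4], "gripper": 0}
    - {"translation": [0, 0, 0], "dr": [0, 0, 0], "gripper": 0}

```text
time: 10.32
tcp_pos: [0.6129, 0.1219, 0.0768]
ee_rot: [-0.001, 0.87, 0.493, -0.0]
wrist_force: [0.3, 0.8, 0.0]
opening: 0.004
grasp_force: 0.0
```

Request:
move_arm:
  commands:
    - {"translation": [0.0015, -0.0069, 0], "dr": [0, 0, -4], "gripper": 0}
    - {"translation": [0.0015, -0.0069, 0], "dr": [0, 0, -4], "gripper": 0}
    - {"translation": [0.0015, -0.0069, 0], "dr": [0, 0, -4], "gripper": 0}
    - {"translation": [0.0015, -0.0069, 0], "dr": [0, 0, -4], "gripper": 0}
    - {"translation": [0, 0, 0], "dr": [0, 0, 0], "gripper": 0}

```text
time: 10.73
tcp_pos: [0.5906, 0.1385, 0.0767]
ee_rot: [-0.001, 0.794, 0.608, -0.0]
wrist_force: [-1.0, -0.3, 0.5]
opening: 0.006
grasp_force: 0.0
```

```bash
python3 -c "
from h import *
lm()"
```

```text
10.7333 [0.5906 0.1385 0.0767] [-1.  -0.3  0.5] rad 0.0989 tang -0.0235 yaw 74.88 q [-0.52  0.78  0.42  1.73 -0.45  0.73 -0.13]
```

Request:
move_arm:
  commands:
    - {"translation": [0.0011, -0.0052, 0], "dr": [0, 0, -3], "gripper": 0}
    - {"translation": [0.0011, -0.0052, 0], "dr": [0, 0, -3], "gripper": 0}
    - {"translation": [0, 0, 0], "dr": [0, 0, 0], "gripper": 0}

```text
time: 10.98
tcp_pos: [0.5815, 0.1426, 0.0767]
ee_rot: [-0.0, 0.762, 0.648, 0.0]
wrist_force: [-0.3, 0.4, -0.4]
opening: 0.002
grasp_force: 0.0
```

Request:
move_arm:
  commands:
    - {"translation": [0.0003, -0.002, 0], "dr": [0, 0, -1], "gripper": 0}
    - {"translation": [0, 0, 0], "dr": [0, 0, 0], "gripper": 0}
    - {"translation": [0, 0, 0], "dr": [0, 0, 0], "gripper": 0}

```text
time: 11.23
tcp_pos: [0.5801, 0.143, 0.0767]
ee_rot: [0.0, 0.756, 0.655, 0.0]
wrist_force: [0.9, 0.7, 0.3]
opening: 0.004
grasp_force: 0.3
```

Request:
move_arm:
  commands:
    - {"translation": [0, -0.002, 0], "dr": [0, 0, -1], "gripper": 0}
    - {"translation": [0, 0, 0], "dr": [0, 0, 0], "gripper": 0}
    - {"translation": [0, 0, 0], "dr": [0, 0, 0], "gripper": 0}

```text
time: 11.48
tcp_pos: [0.5778, 0.1435, 0.0767]
ee_rot: [-0.0, 0.75, 0.662, 0.0]
wrist_force: [1.1, 0.1, 0.0]
opening: 0.006
grasp_force: 0.3
```

```bash
python3 -c "
from h import *
lm()"
```

```text
11.4833 [0.5778 0.1435 0.0767] [1.1 0.1 0. ] rad 0.0981 tang -0.0236 yaw 82.85 q [-0.51  0.76  0.38  1.76 -0.41  0.7  -0.03]
```

Now it needs small sideways pushes until the force rises at the stop.

Request:
move_arm:
  commands:
    - {"translation": [0, -0.002, 0], "dr": [0, 0, 0], "gripper": 0}
    - {"translation": [0, 0, 0], "dr": [0, 0, 0], "gripper": 0}
    - {"translation": [0, 0, 0], "dr": [0, 0, 0], "gripper": 0}

```text
time: 11.73
tcp_pos: [0.5754, 0.1437, 0.0766]
ee_rot: [-0.0, 0.75, 0.662, -0.0]
wrist_force: [0.5, 1.0, 0.0]
opening: 0.003
grasp_force: 0.2
```

Request:
move_arm:
  commands:
    - {"translation": [0, -0.0015, 0], "dr": [0, 0, 0], "gripper": 0}
    - {"translation": [0, 0, 0], "dr": [0, 0, 0], "gripper": 0}
    - {"translation": [0, 0, 0], "dr": [0, 0, 0], "gripper": 0}

```text
time: 11.98
tcp_pos: [0.5749, 0.1438, 0.0767]
ee_rot: [0.001, 0.75, 0.662, 0.001]
wrist_force: [2.2, 0.1, -0.9]
opening: 0.006
grasp_force: 1.3
```

Request:
move_arm:
  commands:
    - {"translation": [0, -0.0015, 0], "dr": [0, 0, 0], "gripper": 0}
    - {"translation": [0, 0, 0], "dr": [0, 0, 0], "gripper": 0}
    - {"translation": [0, 0, 0], "dr": [0, 0, 0], "gripper": 0}

```text
time: 12.23
tcp_pos: [0.5748, 0.1438, 0.0769]
ee_rot: [0.002, 0.75, 0.662, 0.002]
wrist_force: [5.4, -0.4, -3.4]
opening: 0.008
grasp_force: 2.5
```

The position has stalled and the force rises, so the latch is at its stop. I'll back off, lift clear and check.

Request:
move_arm:
  commands:
    - {"translation": [0, 0.007, 0], "dr": [0, 0, 0], "gripper": 0}
    - {"translation": [0, 0.008, 0], "dr": [0, 0, 0], "gripper": 0}
    - {"translation": [0, 0, -0.02], "dr": [0, 0, 0], "gripper": 0}
    - {"translation": [0, 0, -0.035], "dr": [0, 0, 0], "gripper": 0}
    - {"translation": [0, 0, -0.035], "dr": [0, 0, 0], "gripper": 0}

```text
time: 12.65
tcp_pos: [0.586, 0.1417, 0.1661]
ee_rot: [-0.001, 0.75, 0.662, -0.003]
wrist_force: [0.1, 0.6, 0.6]
opening: 0.006
grasp_force: 0.0
```

Request:
move_arm:
  commands:
    - {"translation": [0, 0.03, -0.025], "dr": [0, 0, 0], "gripper": 0}
    - {"translation": [-0.02, 0.03, -0.02], "dr": [0, 0, 0], "gripper": 0}
    - {"translation": [-0.02, 0.03, -0.02], "dr": [0, 0, 0], "gripper": 0}
    - {"translation": [-0.02, 0.03, 0], "dr": [0, 0, 0], "gripper": 0}
    - {"translation": [0, 0, 0], "dr": [0, 0, 0], "gripper": 0}

```text
time: 13.07
tcp_pos: [0.7027, 0.0583, 0.2325]
ee_rot: [0.004, 0.753, 0.658, -0.001]
wrist_force: [0.3, -2.4, -1.0]
opening: 0.006
grasp_force: 0.0
```

```bash
python3 - <<'E'
from h import *
lm(); w=snap('wrist','w7.png')['pixels']; t=snap('top','top7.png')['pixels']
c=cv2.resize(t[160:270,260:400],None,fx=2.85,fy=2.85,interpolation=cv2.INTER_CUBIC)
w2=cv2.resize(w,(400,250)); H=max(len(c),250)
o=np.zeros((H,400+c.shape[1],3),np.uint8);o[:250,:400]=w2;o[:len(c),400:]=c;cv2.imwrite('pics/f.png',o)
E
```

```text
13.0667 [0.7027 0.0583 0.2325] [ 0.3 -2.4 -1. ] rad 0.0306 tang -0.158 yaw 82.32 q [-0.35  0.75  0.47  1.26 -0.33  1.2  -0.01]
```

View pics/f.png

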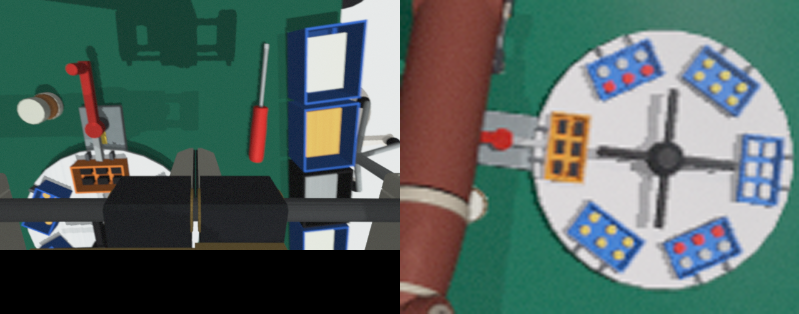

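The final view shows the tongue between the two lugs, pointing at the middle of the orange bin. In the top view the pivot (500,141), bin (567,148) and hub (664,158) lie on one line, the jar is untouched and the arm is clear.

```bash
python3 -c "
from rig import ctrl
print(ctrl.job_done())"
```

```text
the job is handed in; nothing more can be done
None
```

I handed the job in: the orange bin stands at the yellow mark, within about 0.1° by my last camera measurement, and the red latch arm is against its stop with its tongue pointing at the bin.

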